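Turn a lidded parts box over in its V-stand

TASK

Two wooden boxes lie in V-shaped stands on the bench, each with its darker lid facing up and away from the robot. Turn the longer box over so that its pale underside can be labelled: the lid is loose and a nut lies inside, so keep it pinched shut while you turn it over and lay it back squarely in the same stand with the lid now facing down towards the robot. The lid must not come off on the way; leave the shorter box as it is.

Things in the scene. Friction and masses are not known exactly. Their poses are not given: they have to be found in the camera images.
- box: The longer box without lid: pale wood, 60 x 130 x 43 mm (x, y, z), 5 mm walls, 0.11-0.22 kg. With lid on it is 48 mm thick; origin: the centre of the closed box, 24 mm above its underside; z points to the lid. At the start it is home in its stand, z up and away from the robot, x down and away, both at 45 degrees: fingers coming in along x between the uprights can pinch lid and underside.
- lid: The longer box's loose lid: dark wood plate 60 x 130 x 5 mm (x, y, z) with a 6 mm deep plug beneath that fits the box with 1.5 mm play; no hinge or catch. Origin: centre of the plate's underside, which when shut lies 19 mm along the box's z from the box's origin; axes as the box's.
- stand_seat (a point): Where the closed longer box's centre lies when home in its fixed stand, either way up; 163 mm above the bench. z up, y along the V and the box's length, x away from the robot. Two ply uprights 10 mm thick, 94 mm clear between them along y, each with a 90-degree V (faces at 45 degrees), its lowest line 125 mm above the bench and 4 mm in +x from this point; base 120 x 122 x 12 mm.
- short_box: The shorter box, to be left alone: the same look and section but 85 mm long, lying in a narrower stand of its own. Origin and axes as the longer box's.
Mind the look-alikes: they are no part of the job. Leave any blue look-alike of the box alone.

How it is judged:
By the outcome, as a careful person would: the job done as asked, in the order asked, and still so for the second after the job is handed in, with the robot touching nothing.
It also fails if it takes over 45 s, if anything falls off the work surface, if the arm or the gripper's body presses on something with over 40 N, if the wrist force passes 120 N, or if a joint passes its speed limit or range.

ROBOT

A 7-joint arm with a two-finger parallel gripper is mounted at the origin on a cart in front of the work surface, level with it; the furniture and walls round the work are solid. World frame = base frame: x ahead of the robot, y to its left, z up, the work surface at z = 0. Lengths are in mm, angles in rad, forces in N, time in s.
With the tool pointing down it reaches from about 400 to 875 mm from the base axis. Payload 4.4 kg.
Tool frame: the origin (TCP) lies midway between the tips of the shut fingers; the grasp point (between the pads) lies 19 mm behind it; z points along the fingers, y is the direction in which the jaws open and shut (so a half turn about z gives the same grasp; the last joint's range is limited). The gripper opens to 85 mm and grips with 20 to 120 N. Pads are 22 mm wide; open, the fingers measure 114 mm over their backs; the gripper's body (76 mm by 85 mm) begins 54 mm behind the grasp point. The pads swing forward as they close: fully open they stand 13 mm farther back than shut.
Start: joints at [1.274, 0.628, 0.038, 1.517, -0.027, 0.996, -0.02], TCP at [148.719, -632.772, 231.313] pointing down, gripper open.
Joint ranges: [-3.06, 3.06], [-0.37, 2.12], [-1.25, 1.32], [0.18, 2.47], [-1.1, 4.24], [0.23, 1.98], [-2.94, 2.94]. Speed limits (rad/s): [2.57, 2.57, 3.14, 3.14, 3.14, 3.14, 3.14].

INTERFACE

Orientations are given as [roll, pitch, yaw] about the fixed x, y, z axes, in that order (R = Rz(yaw) Ry(pitch) Rx(roll)).
In Python, from cell import * gives the robot as it stands. The module is installed in compiled form; this text tells all that it offers.
- The arm moves only by the tool move_arm, never from a script. Its argument "series" is a list of rows, each a list of 2 entries, a list of its own where there are three numbers: the shift along the tool's x, y, z in m, then the turn about the tool's z in rad. In form: [[[x, y, z], yaw], ...]. A call has 1 to 5 rows; each row is the pose to reach, as a shift and turn from the pose measured when the call began, along the tool's axes at that moment; what a row does not reach only later rows make up. A row lasts 1/8 s, in which the tool goes at most 62.5 mm and 10.7 degrees, less where a joint would pass 70% of its speed; a pose out of reach is approached as far as the arm can. A call with a gripper value outside its range is refused whole. "claw" is the opening, from 0 (shut) to 1 (fully open), set as the call begins (left out, the last holds). The fingers move at their own pace and stop on an object; the grip force is fixed at half the most. Time passes only in rows, so rows that repeat a pose let the fingers close. It gives the time, the measured TCP pose, the force and the opening at its end, in the units of the state.
- read_state(): the state, without advancing time (a new reading comes with each control period).
- get_image(name): name is "scene" or "side" or "wrist"; returns the picture (480x640x3 uint8, blue, green, red); there is no depth.
- camera_model(name): a dict with "fov_y" (degrees; the focal length in pixels is half the picture's height over the tangent of half this angle, whatever the lens; pixels are square), "cx", "cy" (the principal point, pixels), "k1" (the pictures are not rectified: a ray, as slopes to the right and down, at radius r is drawn at 1 + k1 r^2 times it, then the intrinsics apply), "pose" (4x4, takes a point from camera to world coordinates); the wrist camera has in their place "tool_from_camera" (4x4, takes a point from camera to tool coordinates, whose origin is the TCP and whose axes are the flange's). Camera axes: x right, y down, z forward; pixel columns grow to the right and rows downward; lengths in mm; the calibration is good to about 2 mm. A picture is of the moment at which its call begins: read the wrist's pose just before it. camera_model takes no time and is no camera call.
- finish_job(): hands the job in, once; it reports no verdict.
The state is a dict: "clock": time; "qpos": joint angles; "qd": joint speeds; "tau": joint torques, N m; "eef_pos": TCP position; "tool_rot": TCP orientation; "force": force on the tool from outside, world axes, zero at the start; "torque": the same for the moment, N m; "width": finger opening in mm.
Only numpy, scipy, OpenCV 4.12 (cv2) and the standard library are available. Lean on these libraries where they do the work, as an engineer would, in place of code of your own. Each camera call takes 0.05 s, during which the arm holds its last target. There are 200 camera calls.

## Working session

There is one attempt and no reset: what is moved stays moved. The work goes in short steps, Python scripts to look and compute and a tool call to move; the robot and the scene stay as the last step left them, time stands still between calls to the robot, and variables do not carry over. Pictures are saved under pics/ and viewed, about 8 in all and at most 12, crops included, and the job is handed in when it is done.

Besides the shell and the picture viewer there is one more tool, called after ">>>" as name(argument=value, ...) on one line, values as JSON. move_arm: Moves the arm, as the interface text tells. Its arguments: {"type":"object","properties":{"series":{"type":"array"},"claw":{"type":"number"}},"required":["series"]}

```bash
mkdir -p pics; python3 - <<'E'
from cell import *
import cv2,numpy as np
np.set_printoptions(precision=4,suppress=True)
s=read_state();print({k:np.round(v,3) for k,v in s.items()})
a=get_image("scene");b=get_image("side")
cv2.imwrite("pics/a.png",a);cv2.imwrite("pics/b.png",b)
for n in("scene","side","wrist"):print(n,camera_model(n))
E
```

```text
{'clock': np.float64(0.0), 'qpos': array([ 1.274,  0.629,  0.038,  1.518, -0.027,  0.996, -0.02 ]), 'qd': array([ 0.   , -0.   ,  0.001,  0.   ,  0.   ,  0.001, -0.   ]), 'tau': array([  0.   , -56.34 ,   1.227, -19.344,   0.011,   0.01 ,   0.   ]), 'eef_pos': array([ 148.598, -632.133,  230.39 ]), 'tool_rot': array([-3.14 ,  0.   ,  0.231]), 'force': array([ 0.72 , -0.779, -0.251]), 'torque': array([-0.019, -0.026,  0.051]), 'width': np.float64(85.614)}
scene {'fov_y': 52.76412659065298, 'cx': 317.4314954173244, 'cy': 235.0997833065242, 'k1': -0.06812061734959035, 'pose': array([[  -0.375 ,    0.7147,   -0.5904, 1146.4767],
       [   0.9268,    0.2769,   -0.2535,  438.3571],
       [  -0.0177,   -0.6423,   -0.7663,  974.0536],
       [   0.    ,    0.    ,    0.    ,    1.    ]])}
side {'fov_y': 55.38018168756007, 'cx': 321.6074733345658, 'cy': 237.9889870409899, 'k1': -0.05984581022683957, 'pose': array([[   0.8962,   -0.353 ,    0.2686,  210.6237],
       [  -0.4432,   -0.6877,    0.575 , -508.7404],
       [  -0.0183,   -0.6344,   -0.7728,  989.4013],
       [   0.    ,    0.    ,    0.    ,    1.    ]])}
wrist {'fov_y': 68.48011835583458, 'cx': 319.79462870859794, 'cy': 230.78521485838593, 'k1': -0.0014581942194996438, 'tool_from_camera': array([[  -0.0004,   -0.9464,   -0.3231,   83.6721],
       [   1.    ,   -0.0003,   -0.0003,   -0.3719],
       [   0.0002,   -0.3231,    0.9464, -141.4727],
       [   0.    ,    0.    ,    0.    ,    1.    ]])}
```

View pics/a.png

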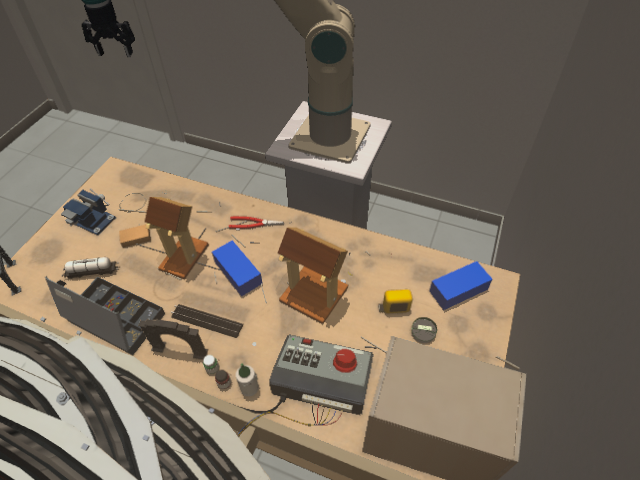

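View pics/b.png

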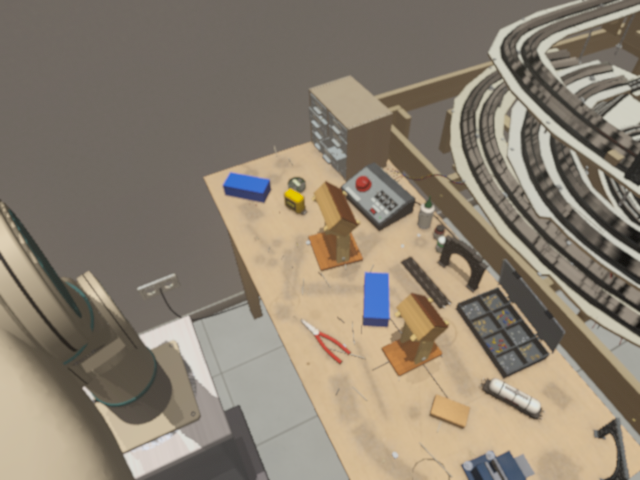

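The scene shows two wooden boxes in stands: a shorter one at about (168,215), and a longer one at about (312,253). Blue look-alikes are at (237,267) and (461,285). The longer wooden box at (312,253) fits the description. In the side view it is at (335,215). I'll confirm it in an enlarged crop.

```bash
python3 - <<'E'
import cv2,numpy as np
a=cv2.imread("pics/a.png")[215:330,260:375];b=cv2.imread("pics/b.png")[170:285,285:400]
r=lambda i:cv2.resize(i,None,fx=3.47,fy=3.47,interpolation=cv2.INTER_CUBIC)
o=np.hstack([r(a),r(b)])
print(o.shape)
cv2.imwrite("pics/c.png",o)
E
cat > h.py <<'E'
import numpy as np,cv2
from cell import *
from scipy.spatial.transform import Rotation as Ro
def K(m):
    f=240/np.tan(np.radians(m["fov_y"]/2)); return np.array([[f,0,m["cx"]],[0,f,m["cy"]],[0,0,1]])
def proj(m,P,pose=None):
    T=np.linalg.inv(m["pose"] if pose is None else pose); P=np.atleast_2d(P)@T[:3,:3].T+T[:3,3]
    s=P[:,:2]/P[:,2:]; s=s*(1+m["k1"]*(s**2).sum(1,keepdims=True)); k=K(m); return s*k[0,0]+k[:2,2]
def ray(m,uv,pose=None):
    k=K(m);d=(np.array(uv,float)-k[:2,2])/k[0,0];s=d.copy()
    for _ in range(20): s=d/(1+m["k1"]*(s@s))
    T=m["pose"] if pose is None else pose
    return T[:3,3],T[:3,:3]@np.array([*s,1])
def atz(m,uv,z,pose=None):
    o,d=ray(m,uv,pose);return o+d*(z-o[2])/d[2]
def wpose(s,m):
    T=np.eye(4);T[:3,:3]=Ro.from_euler("xyz",s["tool_rot"]).as_matrix();T[:3,3]=s["eef_pos"];return T@m["tool_from_camera"]
E
```

```text
(399, 798, 3)
```

View pics/c.png

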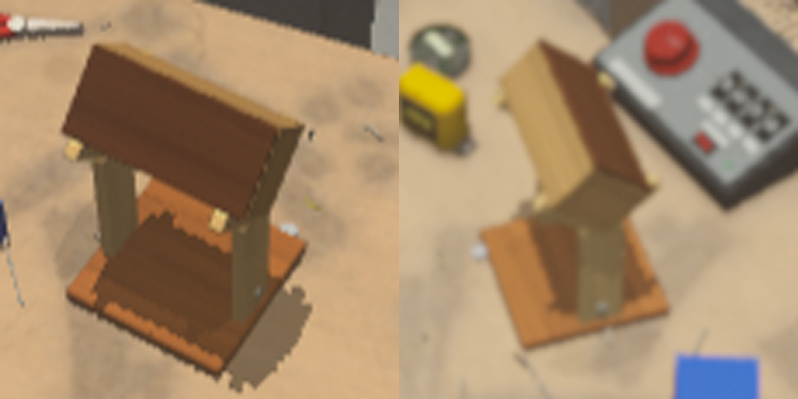

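```bash
cat > fit.py <<'E'
from h import *
from scipy.optimize import least_squares
s=np.sqrt(.5)
mA,mB=camera_model("scene"),camera_model("side")
A={(-30,-65,24):(97,45),(-30,65,24):(282,125),(30,65,24):(245,215),(30,-65,24):(62,130),(-30,65,-24):(303,127),(-30,-65,-24):(128,43)}
B={(-30,-65,24):(598,165),(30,-65,24):(650,185),(-30,-65,-24):(540,205),(30,-65,-24):(590,225),(-30,65,24):(540,40),(-30,65,-24):(500,80)}
uA=np.array(list(A.values()))/3.47+[260,215];uB=(np.array(list(B.values()))-[399,0])/3.47+[285,170]
bA={(60,-61):(68,293),(60,61):(222,372),(-60,61):(306,243)};bB={(-60,-61):(527,347),(60,-61):(668,310),(-60,61):(482,235)}
def W(P,p,flip=0):
    P=np.array(P,float);L=np.c_[s*(P[:,0]+P[:,2]),P[:,1],s*(P[:,2]-P[:,0])]
    return Ro.from_euler("z",p[2]).apply(L)+[p[0],p[1],p[3]]
f=lambda p:np.r_[(proj(mA,W(list(A),p))-uA).ravel(),(proj(mB,W(list(B),p))-uB).ravel()]
r=least_squares(f,[500,0,0,163])
print(r.x,f(r.x).reshape(-1,2).round(1).tolist())
for m,b,o in((mA,bA,(260,215,0)),(mB,bB,(285,170,399))):
    for k,v in b.items():
        w=atz(m,((v[0]-o[2])/3.47+o[0],v[1]/3.47+o[1]),12)[:2]-r.x[:2]
        print(k,Ro.from_euler("z",-r.x[2]).apply([*w,0])[:2].round(1))
E
python3 fit.py
```

```text
[ 5.67657380e+02  1.78437273e+02 -1.73583423e-01  1.62618253e+02] [[-0.3, -1.2], [-0.5, 0.8], [-0.7, 1.7], [-0.0, 0.2], [1.2, -0.7], [0.4, -0.5], [-1.7, -0.9], [-0.1, 1.3], [1.1, 0.4], [3.5, 2.0], [-1.0, -1.8], [-2.1, -0.8]]
(60, -61) [ 62.7 -57.3]
(60, 61) [60.2 63. ]
(-60, 61) [-55.9  59.7]
(-60, -61) [-53.9 -67.7]
(60, -61) [ 59.2 -66.2]
(-60, 61) [-57.3  47.8]
```

>>> move_arm(series=[[[0,0,-0.05],0],[[0,0,-0.1],0],[[0,0,-0.1],0.15]])

```text
clock: 0.48
eef_pos: [149.0, -634.6, 334.9]
tool_rot: [3.135, -0.002, 0.077]
force: [-0.2, -0.2, -0.1]
width: 85.2
```

>>> move_arm(series=[[[0.052,-0.034,0],-0.18],[[0.104,-0.068,0],-0.36],[[0.156,-0.102,0],-0.54],[[0.208,-0.136,0],-0.72],[[0.26,-0.17,0],-0.9]])

```text
clock: 1.1
eef_pos: [396.3, -443.6, 334.0]
tool_rot: [3.137, 0.004, 0.983]
force: [-0.1, -0.4, -0.2]
width: 85.5
```

```bash
cat > rec.py <<'E'
from h import *
import json
s=read_state()
d={k:np.round(v,4).tolist() for k,v in s.items() if k in("clock","qpos","eef_pos","tool_rot","force","width")}
open("log.jsonl","a").write(json.dumps(d)+"\n");print(d)
E
python3 rec.py; python3 - <<'E'
from h import *
m=camera_model("scene")
for p in ((110,158),(518,275),(250,430),(30,330)):print(p,atz(m,p,0).round(0))
m=camera_model("side")
for p in ((500,50),(455,130),(560,300),(620,130)):print(p,atz(m,p,0).round(0),atz(m,p,300).round(0))
E
```

```text
{'clock': 1.1, 'qpos': [0.9107, 0.4548, -0.1836, 1.5366, 0.0915, 1.153, 0.1206], 'eef_pos': [396.3474, -443.5793, 334.0447], 'tool_rot': [3.1369, 0.0041, 0.9827], 'force': [-0.0689, -0.4421, -0.2275], 'width': 85.4742}
(110, 158) [ 339. -605.    0.]
(518, 275) [336. 625.   0.]
(250, 430) [913. 181.   0.]
(30, 330) [ 908. -403.   -0.]
(500, 50) [1699.  814.    0.] [1248.  413.  300.]
(455, 130) [1183.  451.    0.] [888. 160. 300.]
(560, 300) [1002. -230.   -0.] [ 762. -315.  300.]
(620, 130) [1713.  188.   -0.] [1258.  -23.  300.]
```

>>> move_arm(series=[[[0.05,0.001,-0.033],-0.09],[[0.1,0.002,-0.066],-0.18],[[0.15,0.003,-0.1],-0.27],[[0.2,0.004,-0.133],-0.36],[[0.25,0.005,-0.166],-0.41]])

```text
clock: 1.72
eef_pos: [539.3, -236.0, 499.8]
tool_rot: [3.139, 0.006, 1.394]
force: [1.2, -0.0, 0.4]
width: 85.2
```

```bash
python3 rec.py
```

```text
{'clock': 1.725, 'qpos': [0.5678, 0.3892, -0.3419, 1.2067, 0.1332, 1.5637, 0.0726], 'eef_pos': [539.3495, -235.9877, 499.8021], 'tool_rot': [3.1395, 0.0057, 1.3944], 'force': [1.1708, -0.0426, 0.3625], 'width': 85.2157}
```

>>> move_arm(series=[[[0.047,0.022,-0.033],0],[[0.094,0.045,-0.066],0],[[0.14,0.067,-0.1],0],[[0.14,0.12,-0.12],0],[[0.14,0.17,-0.14],0]])

```text
clock: 2.35
eef_pos: [682.2, -135.9, 589.2]
tool_rot: [3.117, -0.073, 1.319]
force: [0.3, -2.0, -1.5]
width: 85.1
```

```bash
python3 rec.py
```

```text
{'clock': 2.35, 'qpos': [0.1375, 0.6494, 0.2028, 0.5113, -0.2122, 1.9612, -0.038], 'eef_pos': [682.1749, -135.8607, 589.2181], 'tool_rot': [3.117, -0.0729, 1.319], 'force': [0.2828, -1.9752, -1.5236], 'width': 85.0739}
```

>>> move_arm(series=[[[0,0.06,-0.03],0],[[0,0.12,-0.06],0],[[0,0.18,-0.09],0],[[0,0.24,-0.12],0],[[0,0.3,-0.15],0]])

```text
clock: 2.98
eef_pos: [747.8, -152.7, 566.9]
tool_rot: [3.055, -0.076, 1.318]
force: [-0.5, -0.6, 0.3]
width: 85.6
```

```bash
echo 'R=Ro.from_euler("xyz",s["tool_rot"]).as_matrix();print("toolxyz",R.T.round(3).tolist())' >>rec.py; python3 rec.py
```

```text
{'clock': 2.975, 'qpos': [0.1806, 0.7901, 0.1147, 0.2814, -0.1721, 1.9805, -0.0742], 'eef_pos': [747.8322, -152.6888, 566.8984], 'tool_rot': [3.0546, -0.0761, 1.3179], 'force': [-0.4729, -0.6299, 0.3435], 'width': 85.5891}
toolxyz [[0.249, 0.965, 0.076], [0.963, -0.256, 0.087], [0.103, 0.052, -0.993]]
```

>>> move_arm(series=[[[0,0.06,-0.06],0],[[0,0.1,-0.2],0],[[0,0.1,-0.3],0],[[0,0.1,-0.4],0],[[0,0.1,-0.5],0]])

```text
clock: 3.6
eef_pos: [683.9, -154.5, 649.1]
tool_rot: [2.995, -0.076, 1.314]
force: [0.2, -0.2, 0.4]
width: 85.3
```

```bash
python3 rec.py
```

```text
{'clock': 3.6, 'qpos': [0.2021, 0.6217, 0.0642, 0.3899, -0.1216, 1.9805, -0.068], 'eef_pos': [683.8515, -154.4573, 649.0725], 'tool_rot': [2.9949, -0.0757, 1.3136], 'force': [0.1563, -0.247, 0.4467], 'width': 85.3382}
toolxyz [[0.254, 0.964, 0.076], [0.954, -0.262, 0.146], [0.16, 0.035, -0.986]]
```

>>> move_arm(series=[[[0,0.3,-0.3],0],[[0,0.4,-0.4],0],[[0,0.5,-0.5],0],[[0,0.6,-0.6],0],[[0,0.7,-0.7],0]])

```text
clock: 4.22
eef_pos: [698.6, -168.7, 665.6]
tool_rot: [2.932, -0.079, 1.314]
force: [0.3, 1.0, -0.8]
width: 85.7
```

```bash
python3 rec.py
```

```text
{'clock': 4.225, 'qpos': [0.2146, 0.6438, 0.103, 0.3068, -0.159, 1.9807, -0.0536], 'eef_pos': [698.6209, -168.6702, 665.6354], 'tool_rot': [2.9323, -0.0787, 1.3138], 'force': [0.3264, 0.9574, -0.8261], 'width': 85.6573}
toolxyz [[0.253, 0.964, 0.079], [0.942, -0.264, 0.207], [0.221, 0.022, -0.975]]
```

>>> move_arm(series=[[[0,0.1,-0.7],0],[[0,0.1,-0.8],0],[[0,0.1,-0.9],0]])

```text
clock: 4.6
eef_pos: [622.6, -158.8, 738.0]
tool_rot: [2.876, -0.081, 1.314]
force: [0.8, -0.4, 0.0]
width: 85.5
```

```bash
python3 rec.py
```

```text
{'clock': 4.6, 'qpos': [0.2326, 0.4697, 0.0519, 0.4244, -0.1167, 1.9807, -0.0523], 'eef_pos': [622.5541, -158.762, 737.9502], 'tool_rot': [2.8764, -0.0812, 1.3145], 'force': [0.8377, -0.3954, 0.0056], 'width': 85.461}
toolxyz [[0.253, 0.964, 0.081], [0.928, -0.265, 0.261], [0.273, 0.009, -0.962]]
```

>>> move_arm(series=[[[-0.02,0.5,-0.2],0],[[-0.03,0.6,-0.3],0]])

```text
clock: 4.85
eef_pos: [667.3, -178.2, 736.0]
tool_rot: [2.819, -0.083, 1.315]
force: [0.0, 0.1, -0.7]
width: 85.3
```

>>> move_arm(series=[[[-0.02,0.5,-0.2],0],[[-0.03,0.6,-0.3],0]])

```text
clock: 5.1
eef_pos: [694.7, -191.2, 735.8]
tool_rot: [2.773, -0.088, 1.319]
force: [-0.2, -0.3, -0.6]
width: 85.6
```

>>> move_arm(series=[[[-0.02,0.5,-0.2],0],[[-0.03,0.6,-0.3],0]])

```text
clock: 5.35
eef_pos: [703.6, -201.8, 739.4]
tool_rot: [2.74, -0.092, 1.316]
force: [-0.6, -0.6, -1.2]
width: 85.3
```

```bash
python3 rec.py
```

```text
{'clock': 5.35, 'qpos': [0.1993, 0.6599, 1.0134, 0.1857, -1.0054, 1.9807, 0.0576], 'eef_pos': [703.6026, -201.7782, 739.3728], 'tool_rot': [2.7404, -0.0915, 1.316], 'force': [-0.6228, -0.6258, -1.1693], 'width': 85.2984}
toolxyz [[0.251, 0.964, 0.091], [0.882, -0.267, 0.389], [0.399, -0.017, -0.917]]
```

>>> move_arm(series=[[[0,-0.02,-0.5],0],[[0,-0.02,-0.6],0],[[0,-0.02,-0.7],0]])

```text
clock: 5.72
eef_pos: [642.0, -198.1, 787.9]
tool_rot: [2.722, -0.095, 1.311]
force: [-0.1, -1.0, -0.1]
width: 85.3
```

```bash
python3 rec.py
```

```text
{'clock': 5.725, 'qpos': [0.2857, 0.5121, 0.1736, 0.235, -0.2576, 1.9804, -0.014], 'eef_pos': [641.9971, -198.1437, 787.8888], 'tool_rot': [2.7218, -0.0952, 1.3105], 'force': [-0.094, -0.969, -0.095], 'width': 85.3127}
toolxyz [[0.256, 0.962, 0.095], [0.872, -0.272, 0.406], [0.416, -0.021, -0.909]]
```

>>> move_arm(series=[[[0,0.1,-0.5],0],[[0,0.1,-0.6],0]])

```text
clock: 5.98
eef_pos: [581.8, -186.7, 837.3]
tool_rot: [2.672, -0.096, 1.312]
force: [-0.2, -0.0, 0.7]
width: 85.6
```

```bash
python3 rec.py
```

```text
{'clock': 5.975, 'qpos': [0.3229, 0.3873, 0.0395, 0.3068, -0.1579, 1.9807, -0.023], 'eef_pos': [581.817, -186.689, 837.3005], 'tool_rot': [2.6721, -0.0964, 1.3124], 'force': [-0.2121, -0.0197, 0.6921], 'width': 85.5829}
toolxyz [[0.254, 0.962, 0.096], [0.851, -0.27, 0.45], [0.459, -0.033, -0.888]]
```

>>> move_arm(series=[[[-0.03,0.3,-0.4],0],[[-0.05,0.4,-0.5],0]])

```text
clock: 6.22
eef_pos: [569.3, -196.7, 864.3]
tool_rot: [2.612, -0.096, 1.312]
force: [-0.0, 0.3, -0.1]
width: 85.6
```

>>> move_arm(series=[[[-0.03,0.2,-0.5],0],[[-0.05,0.2,-0.6],0]])

```text
clock: 6.48
eef_pos: [523.2, -197.2, 898.0]
tool_rot: [2.562, -0.096, 1.31]
force: [-0.1, -0.1, -1.0]
width: 85.6
```

```bash
python3 rec.py
```

```text
{'clock': 6.475, 'qpos': [0.4172, 0.2917, -0.0187, 0.297, -0.1651, 1.9806, 0.0012], 'eef_pos': [523.1539, -197.2149, 897.9571], 'tool_rot': [2.5621, -0.0961, 1.3103], 'force': [-0.0506, -0.0975, -0.9978], 'width': 85.5734}
toolxyz [[0.256, 0.962, 0.096], [0.795, -0.266, 0.545], [0.55, -0.064, -0.833]]
```

>>> move_arm(series=[[[-0.03,0.3,-0.4],0],[[-0.05,0.4,-0.5],0]])

```text
clock: 6.72
eef_pos: [506.3, -203.1, 924.2]
tool_rot: [2.503, -0.095, 1.309]
force: [-1.1, 0.5, 0.4]
width: 85.4
```

>>> move_arm(series=[[[-0.03,0.3,-0.4],0],[[-0.05,0.3,-0.5],0]])

```text
clock: 6.98
eef_pos: [478.5, -206.4, 951.3]
tool_rot: [2.446, -0.094, 1.308]
force: [-0.3, -0.5, -0.6]
width: 85.3
```

```bash
python3 rec.py; cat > kin.py <<'E'
from h import *
import json,itertools
from scipy.optimize import least_squares
L=[json.loads(l) for l in open("log.jsonl")]
Q=np.array([l["qpos"] for l in L]);P=np.array([l["eef_pos"] for l in L]);RR=Ro.from_euler("xyz",[l["tool_rot"] for l in L])
def fk(q,p,sg):
    d1,d3,d5,d7,b,g,a3,a5,a7=p
    s1,s3,s5,s7=sg
    E=Ro.from_euler
    r=E("z",b+s1*q[0]);x=np.array([0,0,d1])
    r=r*E("y",q[1]);
    r=r*E("z",s3*q[2]);x=x+r.apply([a3,0,d3]);r=r*E("y",q[3])
    r=r*E("z",s5*q[4]);x=x+r.apply([a5,0,d5]);r=r*E("y",q[5])
    r=r*E("z",g+s7*q[6]);x=x+r.apply([0,0,d7])+0
    return x,r
def err(p,sg):
    o=[]
    for q,P_,R_ in zip(Q,P,RR):
        x,r=fk(q,p,sg);o+=list((x-P_))+list(300*(r.inv()*R_).as_rotvec())
    return np.array(o)
if __name__=="__main__":
    best=None
    for s in itertools.product((-1,1),repeat=3):
      for g in(0,np.pi,1.57,-1.57):
        sg=(-1,)+s;r=least_squares(err,[350,400,400,300,0,g,0,0,0],args=(sg,),max_nfev=60)
        if best is None or r.cost<best[0]: best=(r.cost,sg,r.x)
    print(best,np.abs(err(best[2],best[1])).reshape(-1,6).max(0).round(1));np.save("kin.npy",np.r_[best[2],best[1]])
E
python3 kin.py
```

```text
{'clock': 6.975, 'qpos': [0.5236, 0.2355, -0.0688, 0.2435, -0.1998, 1.9805, 0.0202], 'eef_pos': [478.5228, -206.3642, 951.2504], 'tool_rot': [2.4464, -0.0944, 1.3078], 'force': [-0.2866, -0.516, -0.6484], 'width': 85.3329}
toolxyz [[0.259, 0.961, 0.094], [0.726, -0.258, 0.638], [0.637, -0.097, -0.764]]
(np.float64(258.8920063295883), (-1, -1, -1, -1), array([ 3.33052067e+02,  5.55318212e+02,  3.85871772e+02,  3.45022291e+02,
       -4.03108154e-02,  1.53311377e+00, -2.56749284e+00,  3.64156648e-01,
        0.00000000e+00])) [4.6 9.1 6.8 1.1 7.7 2.1]
```

>>> move_arm(series=[[[-0.05,0.3,-0.4],0],[[-0.08,0.4,-0.5],0]])

```text
clock: 7.22
eef_pos: [453.3, -213.6, 976.9]
tool_rot: [2.387, -0.092, 1.306]
force: [0.2, -0.1, -0.3]
width: 85.1
```

```bash
python3 rec.py; cat > ik.py <<'E'
from kin import *
k=np.load("kin.npy");p,sg=k[:9],k[9:]
lo=np.array([-3.06,-.37,-1.25,.18,-1.1,.23,-2.94]);hi=np.array([3.06,2.12,1.32,2.47,4.24,1.98,2.94])
def ik(x,R,q0,w=0.02):
    def f(q):
        a,r=fk(q,p,sg);return np.r_[(a-x)/10,30*(r.inv()*R).as_rotvec(),w*(q-q0)]
    s=least_squares(f,np.clip(q0,lo+.01,hi-.01),bounds=(lo,hi));return s.x,np.abs(f(s.x)[:6]).max()
if __name__=="__main__":
    psi=-.174;c,s_=np.cos(psi),np.sin(psi);h=np.sqrt(.5)
    S=np.array([568,178,163.])
    z=np.array([c*h,s_*h,-h]);y=np.array([c*h,s_*h,h]);x=np.cross(y,z)
    R0=Ro.from_matrix(np.c_[x,y,z]);T=S+19*z
    print(x,y,z)
    q0=Q[-1]
    for nm,off in(("high",(0,0,250)),("mid",(0,0,130)),("grasp",(0,0,0))):
        q0,e=ik(T+off,R0,q0);print(nm,q0.round(2),round(e,3))
    for sgn in(1,-1):
        q,e=ik(T+[0,0,130],R0,q0)
        for i in range(1,13):
            q,e=ik(T+[0,0,130],R0*Ro.from_euler("z",sgn*i*np.pi/12),q)
            if i%2==0:print(sgn*i*15,q.round(2),round(e,3))
        q,e=ik(T,R0*Ro.from_euler("z",sgn*np.pi),q);print("down",q.round(2),round(e,3))
E
python3 ik.py
```

```text
{'clock': 7.225, 'qpos': [0.6098, 0.2116, -0.1148, 0.2133, -0.2264, 1.9806, 0.0347], 'eef_pos': [453.325, -213.5805, 976.8883], 'tool_rot': [2.3869, -0.0922, 1.3062], 'force': [0.163, -0.0921, -0.2865], 'width': 85.1441}
toolxyz [[0.26, 0.961, 0.092], [0.687, -0.251, 0.682], [0.679, -0.114, -0.725]]
[0.17312332 0.98490015 0.        ] [ 0.69642958 -0.12241668  0.70710678] [ 0.69642958 -0.12241668 -0.70710678]
high [-0.17  0.21 -0.53  2.04  1.21  0.68 -1.73] 0.0
mid [-0.21  0.42 -0.54  2.21  1.7   0.73 -2.29] 0.0
grasp [-0.22  0.73 -0.57  2.31  2.07  0.98 -2.71] 0.0
30 [-0.12  0.44 -0.66  2.21  1.69  0.8  -2.8 ] 0.0
60 [-1.09  0.43  0.65  2.14  1.23  0.23 -2.94] 1.701
90 [-1.18  0.46  0.78  2.09  0.7   0.23 -2.94] 2.474
120 [-1.3   0.52  0.97  2.06  0.15  0.23 -2.94] 3.361
150 [-1.42  0.67  1.25  2.13 -1.1   0.23 -2.25] 2.022
180 [-1.42  0.67  1.25  2.13 -1.1   0.23 -2.78] 1.603
down [-1.31  0.88  1.07  2.07 -1.1   0.23 -2.94] 4.555
-30 [-0.16  0.43 -0.61  2.21  1.69  0.77 -1.76] 0.0
-60 [-0.18  0.42 -0.58  2.21  1.69  0.75 -1.24] 0.0
-90 [-0.2   0.42 -0.56  2.21  1.69  0.74 -0.72] 0.0
-120 [-0.22  0.42 -0.53  2.21  1.7   0.73 -0.2 ] 0.0
-150 [-0.24  0.41 -0.5   2.21  1.7   0.72  0.32] 0.0
-180 [-0.25  0.41 -0.48  2.21  1.7   0.7   0.84] 0.0
down [-0.25  0.72 -0.52  2.31  2.08  0.95  0.41] 0.0
```

>>> move_arm(series=[[[-0.05,0.3,-0.4],0]])

```text
clock: 7.35
eef_pos: [439.5, -216.9, 993.9]
tool_rot: [2.345, -0.092, 1.305]
force: [0.2, 0.0, 0.9]
width: 85.6
```

```bash
python3 rec.py
```

```text
{'clock': 7.35, 'qpos': [0.6566, 0.2018, -0.1203, 0.185, -0.2619, 1.9806, 0.041], 'eef_pos': [439.5127, -216.8823, 993.8933], 'tool_rot': [2.3451, -0.0916, 1.305], 'force': [0.1809, 0.0284, 0.9363], 'width': 85.6188}
toolxyz [[0.262, 0.961, 0.091], [0.658, -0.247, 0.712], [0.707, -0.126, -0.696]]
```

```bash
cat > goto.py <<'E'
from ik import *
import sys
def shift(T):
    s=read_state();R=Ro.from_euler("xyz",s["tool_rot"]);a=R.as_matrix()
    return R.inv().apply(np.array(T)-s["eef_pos"])/1000,np.arctan2(-a[2,0],a[2,1])
if __name__=="__main__":
    T=np.array([float(v) for v in sys.argv[1:4]]);d,y=shift(T)
    y=(y+np.pi/2)%np.pi-np.pi/2
    print("shift m",d.round(4),"level turn",round(y,3),"rows",np.ceil(np.linalg.norm(d)/.0625))
    s=read_state();R=Ro.from_euler("xyz",s["tool_rot"]);q=s["qpos"]
    for t in np.linspace(0,1,9)[1:]:
        q,e=ik(s["eef_pos"]+t*(T-s["eef_pos"]),R*Ro.from_euler("z",t*y),q);print(t,q.round(2),round(e,2))
E
python3 goto.py 477 194 254
```

```text
shift m [ 0.3369 -0.6035  0.4899] level turn -0.128 rows 14.0
0.125 [ 0.66 -0.09 -0.11  0.94 -0.3   1.54  0.14] 0.0
0.25 [ 0.64 -0.23 -0.2   1.32 -0.27  1.27  0.13] 0.0
0.375 [ 0.64 -0.32 -0.31  1.62 -0.25  1.04  0.09] 0.0
0.5 [ 0.63 -0.37 -0.45  1.87 -0.22  0.81 -0.01] 0.0
0.625 [ 0.66 -0.37 -0.66  2.08 -0.16  0.57 -0.18] 0.0
0.75 [ 0.9  -0.37 -1.06  2.24 -0.13  0.32 -0.35] 0.0
0.875 [ 0.21  0.18 -1.08  2.36  1.46  0.79 -2.18] 0.0
1.0 [-0.15  0.52 -0.97  2.41  1.68  1.11 -2.57] 0.0
```

```bash
cat > path.py <<'E'
from ik import *
import sys
def run(vias,verbose=False,n=60):
    s=read_state();R=Ro.from_euler("xyz",s["tool_rot"]);a=R.as_matrix();R=R*Ro.from_euler("z",((np.arctan2(-a[2,0],a[2,1])+np.pi/2)%np.pi)-np.pi/2)
    q=s["qpos"];x=s["eef_pos"].copy();worst=0;emax=0
    for v in vias:
        v=np.array(v,float);m=max(2,int(np.linalg.norm(v-x)/20))
        for t in np.linspace(0,1,m+1)[1:]:
            qn,e=ik(x+t*(v-x),R,q);worst=max(worst,np.abs(qn-q).max());emax=max(emax,e);q=qn
        x=v
        if verbose: print(v,q.round(2),"step",round(worst,2),"err",round(emax,2));worst=0
    return worst,emax,q
if __name__=="__main__":
    end=[477,194,254]
    for vias in([[439,-100,900],[500,200,700],[500,300,500],[540,250,420],end],
                [[400,0,900],[450,350,700],[450,400,500],[480,250,350],end],
                [[400,0,900],[350,450,700],[350,450,450],[450,250,350],end]):
        print("--");run(vias,True)
E
python3 path.py
```

```text
--
[ 439. -100.  900.] [ 0.64 -0.15 -0.25  0.98 -0.21  1.52  0.13] step 0.22 err 0.0
[500. 200. 700.] [ 0.92 -0.34 -1.16  1.48  0.02  1.06 -0.51] step 0.06 err 0.0
[500. 300. 500.] [ 0.79 -0.37 -1.25  1.96  0.04  0.57 -0.72] step 0.05 err 4.16
[540. 250. 420.] [ 0.94 -0.37 -1.25  2.13 -0.28  0.35 -0.32] step 0.11 err 5.09
[477. 194. 254.] [ 1.02 -0.37 -1.25  2.44 -1.1   0.23  0.57] step 0.21 err 8.82
--
[400.   0. 900.] [ 0.63 -0.26 -0.41  1.02 -0.14  1.55 -0.05] step 0.18 err 0.0
[450. 350. 700.] [ 0.74 -0.37 -1.25  1.46  0.1   1.08 -0.76] step 0.07 err 3.27
[450. 400. 500.] [ 0.6  -0.37 -1.25  1.93  0.1   0.63 -0.9 ] step 0.05 err 6.83
[480. 250. 350.] [ 0.84 -0.37 -1.25  2.29 -0.2   0.24 -0.46] step 0.12 err 6.83
[477. 194. 254.] [ 1.02 -0.37 -1.25  2.44 -1.1   0.23  0.57] step 0.43 err 8.82
--
[400.   0. 900.] [ 0.63 -0.26 -0.41  1.02 -0.14  1.55 -0.05] step 0.18 err 0.0
[350. 450. 700.] [ 0.47 -0.37 -1.25  1.46  0.18  1.15 -0.98] step 0.07 err 6.32
[350. 450. 450.] [ 0.36 -0.37 -1.25  2.01  0.2   0.65 -1.16] step 0.05 err 8.11
[450. 250. 350.] [ 0.76 -0.37 -1.25  2.31  0.03  0.26 -0.74] step 0.11 err 8.11
[477. 194. 254.] [ 1.02 -0.37 -1.25  2.44 -1.1   0.23  0.57] step 0.55 err 8.82
```

```bash
cat > srch.py <<'E'
from path import *
end=[477,194,254]
for n,vias in enumerate(([[640,-150,800],[700,200,600],[600,250,450],end],
  [[640,-150,800],[650,300,650],[550,350,450],[500,250,350],end],
  [[640,-150,800],[700,300,500],[560,260,350],end],
  [[640,-150,800],[600,450,600],[450,450,450],[450,300,350],end],
  [[640,-150,800],[750,100,450],[620,170,400],end])):
    print("--",n);run(vias,True)
E
time python3 srch.py
```

```text
-- 0
[ 640. -150.  800.] [ 0.43  0.11 -0.26  1.05 -0.01  1.19  0.01] step 0.16 err 0.0
[700. 200. 600.] [-0.23  0.26 -0.41  1.41  0.76  0.97 -1.05] step 0.06 err 0.0
[600. 250. 450.] [-0.43  0.24 -0.38  1.84  1.05  0.82 -1.61] step 0.07 err 0.0
[477. 194. 254.] [-0.56  0.38 -0.36  2.41  1.74  0.79 -2.62] step 0.11 err 0.0
-- 1
[ 640. -150.  800.] [ 0.43  0.11 -0.26  1.05 -0.01  1.19  0.01] step 0.16 err 0.0
[650. 300. 650.] [-0.4   0.3  -0.52  1.24  0.85  1.24 -1.16] step 0.06 err 0.0
[550. 350. 450.] [-0.58  0.32 -0.5   1.76  1.08  1.05 -1.76] step 0.06 err 0.0
[500. 250. 350.] [-0.53  0.26 -0.45  2.16  1.31  0.83 -2.11] step 0.06 err 0.0
[477. 194. 254.] [-0.52  0.38 -0.42  2.41  1.73  0.82 -2.62] step 0.11 err 0.0
-- 2
[ 640. -150.  800.] [ 0.43  0.11 -0.26  1.05 -0.01  1.19  0.01] step 0.16 err 0.0
[700. 300. 500.] [-0.42  0.4  -0.4   1.48  0.97  0.95 -1.39] step 0.06 err 0.0
[560. 260. 350.] [-0.55  0.32 -0.33  2.05  1.32  0.77 -2.02] step 0.08 err 0.0
[477. 194. 254.] [-0.59  0.37 -0.33  2.41  1.74  0.78 -2.62] step 0.1 err 0.0
-- 3
[ 640. -150.  800.] [ 0.43  0.11 -0.26  1.05 -0.01  1.19  0.01] step 0.16 err 0.0
[600. 450. 600.] [-0.66  0.46 -0.59  1.16  1.03  1.42 -1.42] step 0.06 err 0.0
[450. 450. 450.] [-0.8   0.39 -0.6   1.67  1.08  1.3  -1.93] step 0.06 err 0.0
[450. 300. 350.] [-0.64  0.28 -0.54  2.13  1.24  0.98 -2.19] step 0.06 err 0.0
[477. 194. 254.] [-0.49  0.39 -0.45  2.41  1.73  0.83 -2.61] step 0.09 err 0.0
-- 4
[ 640. -150.  800.] [ 0.43  0.11 -0.26  1.05 -0.01  1.19  0.01] step 0.16 err 0.0
[750. 100. 450.] [-0.21  0.34 -0.15  1.69  0.84  0.52 -1.12] step 0.06 err 0.0
[620. 170. 400.] [-0.5   0.23 -0.08  1.99  1.14  0.55 -1.64] step 0.08 err 0.0
[477. 194. 254.] [-0.73  0.36 -0.14  2.41  1.76  0.7  -2.65] step 0.1 err 0.0
real	0m11.108s
user	0m11.588s
sys	0m0.176s
```

>>> move_arm(series=[[[0.02,-0.005,0.054],0],[[0.04,-0.009,0.107],-0.03],[[0.06,-0.014,0.161],-0.06],[[0.08,-0.018,0.214],-0.09],[[0.099,-0.023,0.268],-0.128]])

```text
clock: 7.98
eef_pos: [640.9, -149.5, 798.6]
tool_rot: [2.341, 0.0, 1.395]
force: [-0.5, -1.0, 0.5]
width: 85.2
```

```bash
python3 rec.py; python3 goto.py 650 300 650|head -1
```

```text
{'clock': 7.975, 'qpos': [0.4002, 0.1044, -0.253, 1.0653, 0.0412, 1.1744, -0.0159], 'eef_pos': [640.891, -149.5419, 798.5693], 'tool_rot': [2.3408, 0.0003, 1.395], 'force': [-0.539, -0.9906, 0.4979], 'width': 85.2488}
toolxyz [[0.175, 0.985, -0.0], [0.685, -0.122, 0.718], [0.707, -0.126, -0.696]]
shift m [ 0.4443 -0.155   0.0533] level turn 0.0 rows 8.0
```

>>> move_arm(series=[[[0.055,-0.019,0.007],0],[[0.11,-0.039,0.013],0],[[0.166,-0.058,0.02],0],[[0.222,-0.077,0.027],0],[[0.277,-0.097,0.033],0]])

```text
clock: 8.6
eef_pos: [646.4, 132.1, 705.3]
tool_rot: [2.341, -0.001, 1.394]
force: [1.2, 0.8, -0.2]
width: 85.5
```

```bash
python3 rec.py; python3 goto.py 650 300 650|head -1; python3 goto.py 550 320 450
```

```text
{'clock': 8.6, 'qpos': [-0.0727, 0.1208, -0.4868, 1.3103, 0.61, 1.1316, -0.8096], 'eef_pos': [646.3772, 132.1099, 705.2984], 'tool_rot': [2.3409, -0.001, 1.3938], 'force': [1.168, 0.7721, -0.1906], 'width': 85.4846}
toolxyz [[0.176, 0.984, 0.001], [0.685, -0.123, 0.718], [0.707, -0.126, -0.696]]
shift m [ 0.1659 -0.0579  0.02  ] level turn -0.001 rows 3.0
shift m [ 0.1677 -0.2725  0.086 ] level turn -0.001 rows 6.0
0.125 [-0.09  0.11 -0.49  1.4   0.62  1.06 -0.89] 0.0
0.25 [-0.14  0.11 -0.51  1.48  0.68  1.03 -1.  ] 0.0
0.375 [-0.19  0.12 -0.52  1.56  0.75  1.   -1.12] 0.0
0.5 [-0.24  0.14 -0.53  1.62  0.82  0.99 -1.25] 0.0
0.625 [-0.3   0.16 -0.54  1.68  0.89  0.98 -1.38] 0.0
0.75 [-0.36  0.2  -0.55  1.73  0.96  0.99 -1.5 ] 0.0
0.875 [-0.43  0.24 -0.55  1.78  1.03  1.   -1.63] 0.0
1.0 [-0.49  0.28 -0.55  1.81  1.09  1.01 -1.75] 0.0
```

>>> move_arm(series=[[[0.031,-0.051,0.016],0],[[0.063,-0.102,0.032],0],[[0.095,-0.154,0.048],0],[[0.126,-0.205,0.065],0],[[0.157,-0.255,0.08],0]])

```text
clock: 9.22
eef_pos: [555.7, 308.5, 465.0]
tool_rot: [2.342, -0.002, 1.392]
force: [0.8, -0.0, -0.2]
width: 85.5
```

```bash
python3 rec.py; python3 goto.py 445 200 285
```

```text
{'clock': 9.225, 'qpos': [-0.4614, 0.2649, -0.5785, 1.7987, 1.0655, 1.0559, -1.7157], 'eef_pos': [555.6665, 308.47, 464.9852], 'tool_rot': [2.3417, -0.0019, 1.3919], 'force': [0.7522, -0.0152, -0.202], 'width': 85.4813}
toolxyz [[0.178, 0.984, 0.002], [0.685, -0.125, 0.717], [0.706, -0.126, -0.697]]
shift m [-0.1268 -0.1914  0.061 ] level turn -0.003 rows 4.0
0.125 [-0.44  0.25 -0.57  1.88  1.1   0.97 -1.77] 0.0
0.25 [-0.44  0.24 -0.56  1.96  1.14  0.93 -1.85] 0.0
0.375 [-0.44  0.23 -0.55  2.04  1.19  0.9  -1.93] 0.0
0.5 [-0.45  0.23 -0.55  2.11  1.25  0.87 -2.03] 0.0
0.625 [-0.46  0.24 -0.54  2.19  1.31  0.85 -2.13] 0.0
0.75 [-0.47  0.25 -0.54  2.26  1.39  0.84 -2.24] 0.0
0.875 [-0.48  0.27 -0.54  2.34  1.47  0.84 -2.37] 0.0
1.0 [-0.49  0.3  -0.54  2.41  1.56  0.85 -2.5 ] 0.0
```

```bash
python3 goto.py 485 193 245|head -1
```

```text
shift m [-0.1266 -0.1918  0.118 ] level turn -0.003 rows 5.0
```

>>> move_arm(series=[[[-0.026,-0.04,0.02],0],[[-0.052,-0.08,0.045],0],[[-0.078,-0.12,0.07],0],[[-0.104,-0.16,0.095],0],[[-0.127,-0.192,0.118],0]])

```text
clock: 9.85
eef_pos: [484.4, 191.6, 243.3]
tool_rot: [2.343, -0.003, 1.39]
force: [0.4, 0.3, -0.2]
width: 85.2
```

```bash
python3 rec.py; python3 - <<'E'
from h import *
s=read_state();w=get_image("wrist")
m=camera_model("wrist");T=wpose(s,m);np.save("w1.npy",T)
cv2.imwrite("pics/d.png",w);print(T.round(2))
E
```

```text
{'clock': 9.85, 'qpos': [-0.4985, 0.4301, -0.494, 2.4234, 1.706, 0.8958, -2.6422], 'eef_pos': [484.4373, 191.561, 243.3461], 'tool_rot': [2.3429, -0.0027, 1.39], 'force': [0.4291, 0.2947, -0.2139], 'width': 85.216}
toolxyz [[0.18, 0.984, 0.003], [0.686, -0.127, 0.716], [0.705, -0.127, -0.698]]
[[ 6.9000e-01 -4.0000e-01  6.1000e-01  3.9933e+02]
 [-1.3000e-01 -8.9000e-01 -4.4000e-01  2.9191e+02]
 [ 7.2000e-01  2.2000e-01 -6.6000e-01  3.4194e+02]
 [ 0.0000e+00  0.0000e+00  0.0000e+00  1.0000e+00]]
```

View pics/d.png

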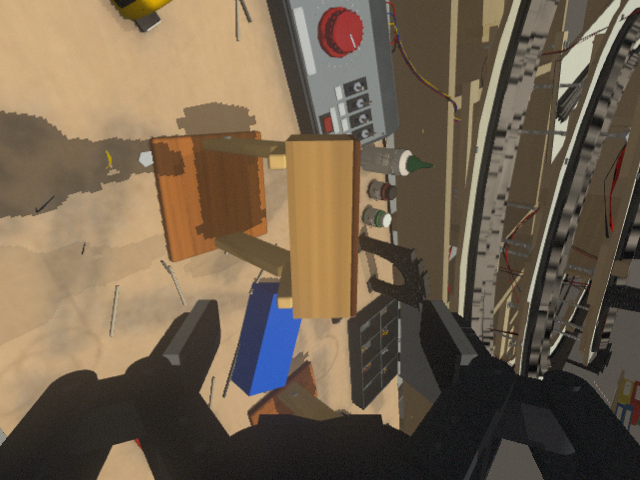

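The wrist view shows the long box at (287–360, 134–318). The pale underside edge is on the left, and the dark lid edge is on the right at about 353–360. The fingers straddle it evenly, and the blue box and the short box's stand are below.

```bash
cat > wf.py <<'E'
from fit import *
m=camera_model("wrist");T=np.load("w1.npy")
C=[(-30,65,-24),(-30,65,24),(-30,-65,-24),(-30,-65,24)];u=np.array([(287.5,134),(360,140),(293.5,318.5),(356.5,317)])
f2=lambda p:(proj(m,W(C,p),T)-u).ravel()
for z in(163,None):
    g=(lambda p:f2([*p,z])) if z else f2
    r2=least_squares(g,[568,178,-.17]+([] if z else [163]));print(r2.x.round(3),g(r2.x).round(1))
g=lambda p:np.r_[f(p)*.7,f2(p),(p[3]-163)]
r3=least_squares(g,[568,178,-.17,163]);print("joint",r3.x.round(3),f2(r3.x).round(1))
E
python3 wf.py|tail -3
```

```text
[ 5.68905e+02  1.78892e+02 -1.82000e-01] [-1.1  3.6  2.7 -2.5 -1.6 -1.2 -0.4 -0.2]
[ 5.68791e+02  1.78967e+02 -1.82000e-01  1.63142e+02] [-1.1  3.6  2.7 -2.6 -1.6 -1.1 -0.3 -0.1]
joint [ 5.68659e+02  1.78969e+02 -1.81000e-01  1.63179e+02] [-1.3  3.7  2.6 -2.5 -1.6 -1.  -0.3 -0. ]
```

```bash
python3 goto.py 582.9 176.4 149; python3 goto.py 512.4 189.1 218.8|head -1
```

```text
shift m [0.0085 0.0082 0.1351] level turn 0.007 rows 3.0
0.125 [-0.43  0.47 -0.48  2.41  1.82  0.86 -2.68] 0.0
0.25 [-0.42  0.5  -0.47  2.4   1.87  0.87 -2.7 ] 0.0
0.375 [-0.4   0.54 -0.46  2.39  1.91  0.88 -2.72] 0.0
0.5 [-0.38  0.57 -0.45  2.38  1.95  0.88 -2.74] 0.0
0.625 [-0.37  0.61 -0.45  2.36  1.99  0.89 -2.75] 0.0
0.75 [-0.35  0.64 -0.44  2.34  2.02  0.89 -2.76] 0.0
0.875 [-0.34  0.67 -0.43  2.32  2.06  0.9  -2.77] 0.0
1.0 [-0.33  0.7  -0.43  2.3   2.09  0.9  -2.77] 0.0
shift m [0.0078 0.0074 0.0351] level turn 0.007 rows 1.0
```

>>> move_arm(series=[[[0.008,0.0075,0.03],0.007],[[0.008,0.0078,0.06],0.007],[[0.0085,0.008,0.09],0.007],[[0.0085,0.0082,0.115],0.007],[[0.0085,0.0082,0.135],0.007]])

```text
clock: 10.52
eef_pos: [584.7, 176.0, 148.5]
tool_rot: [2.35, -0.0, 1.379]
force: [-0.3, -0.0, -0.3]
width: 85.4
```

```bash
python3 rec.py; python3 goto.py 582.9 176.4 149|head -1; python3 - <<'E'
from h import *
s=read_state();w=get_image("wrist");np.save("w2.npy",wpose(s,camera_model("wrist")))
a=get_image("side")[170:285,285:400]
cv2.imwrite("pics/e.png",np.hstack([w[:,100:540],cv2.resize(a,(360,360),interpolation=cv2.INTER_CUBIC)[:,:] if 0 else cv2.copyMakeBorder(cv2.resize(a,(360,360),interpolation=cv2.INTER_CUBIC),0,120,0,0,cv2.BORDER_CONSTANT)]))
E
```

```text
{'clock': 10.525, 'qpos': [-0.359, 0.7056, -0.4212, 2.3098, 2.0336, 0.9247, -2.7596], 'eef_pos': [584.7054, 175.9527, 148.5298], 'tool_rot': [2.3505, -0.0001, 1.3795], 'force': [-0.341, -0.0419, -0.3461], 'width': 85.3525}
toolxyz [[0.19, 0.982, 0.0], [0.69, -0.134, 0.711], [0.698, -0.135, -0.703]]
shift m [ 0.0001 -0.001  -0.0017] level turn -0.0 rows 1.0
```

View pics/e.png

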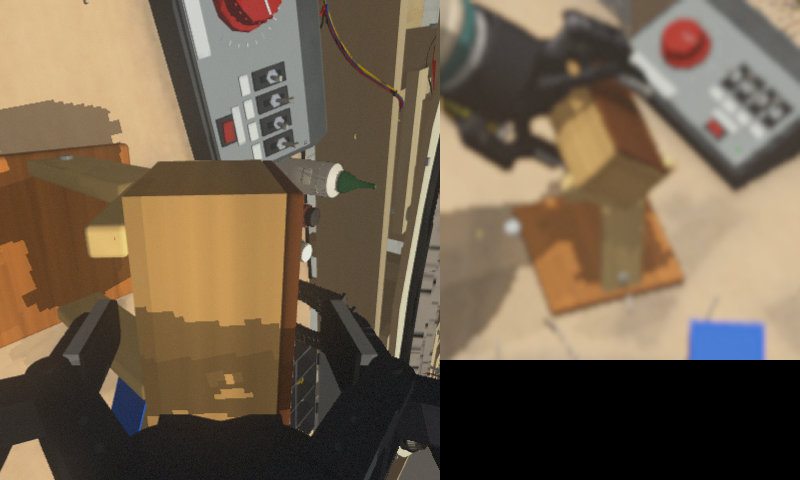

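The wrist view shows the fingers either side of the box, underside at x≈135 and lid edge at x≈300, and the uprights clear of both. I'm closing the gripper.

>>> move_arm(series=[[[0,0,0],0],[[0,0,0],0],[[0,0,0],0],[[0,0,0],0],[[0,0,0],0]], claw=0)

```text
clock: 11.25
eef_pos: [584.0, 175.8, 148.6]
tool_rot: [2.351, 0.0, 1.379]
force: [-5.1, 1.3, 6.8]
width: 47.5
```

```bash
python3 rec.py
```

```text
{'clock': 11.25, 'qpos': [-0.3597, 0.7048, -0.4211, 2.311, 2.0325, 0.9246, -2.7598], 'eef_pos': [584.0148, 175.7937, 148.6271], 'tool_rot': [2.3509, 0.0004, 1.3794], 'force': [-5.0934, 1.3445, 6.8032], 'width': 47.4609}
toolxyz [[0.19, 0.982, -0.0], [0.691, -0.134, 0.711], [0.698, -0.136, -0.703]]
```

>>> move_arm(series=[[[0,0.007,-0.007],0],[[0,0.021,-0.021],0],[[0,0.043,-0.042],0],[[0,0.071,-0.07],0],[[0,0.1,-0.099],0]])

```text
clock: 11.88
eef_pos: [583.5, 175.5, 290.5]
tool_rot: [2.352, 0.0, 1.379]
force: [0.6, -1.5, -2.7]
width: 47.6
```

```bash
python3 rec.py; python3 - <<'E'
from h import *
s=read_state();w=get_image("wrist")
a=get_image("scene")[160:300,240:380]
cv2.imwrite("pics/f.png",np.hstack([w[:,100:540],cv2.copyMakeBorder(cv2.resize(a,(360,360),interpolation=cv2.INTER_CUBIC),0,120,0,0,cv2.BORDER_CONSTANT)]))
from ik import *
R=Ro.from_euler("xyz",s["tool_rot"]);q=s["qpos"]
for i in range(1,11):
    q,e=ik(s["eef_pos"],R*Ro.from_euler("z",-i*np.pi/10),q)
    if i%2==0:print(i*18,q.round(2),round(e,2))
E
```

```text
{'clock': 11.875, 'qpos': [-0.3636, 0.3825, -0.3783, 2.201, 1.6062, 0.7105, -2.2559], 'eef_pos': [583.4511, 175.521, 290.4848], 'tool_rot': [2.352, 0.0003, 1.3792], 'force': [0.5812, -1.4832, -2.6982], 'width': 47.5731}
toolxyz [[0.19, 0.982, -0.0], [0.691, -0.134, 0.71], [0.697, -0.135, -0.704]]
36 [-0.35  0.38 -0.36  2.19  1.64  0.66 -1.63] 0.0
72 [-0.36  0.38 -0.34  2.19  1.64  0.65 -1.  ] 0.0
108 [-0.37  0.37 -0.32  2.19  1.64  0.65 -0.38] 0.0
144 [-0.38  0.37 -0.31  2.19  1.64  0.64  0.25] 0.0
180 [-0.4   0.37 -0.29  2.19  1.64  0.63  0.88] 0.0
```

View pics/f.png

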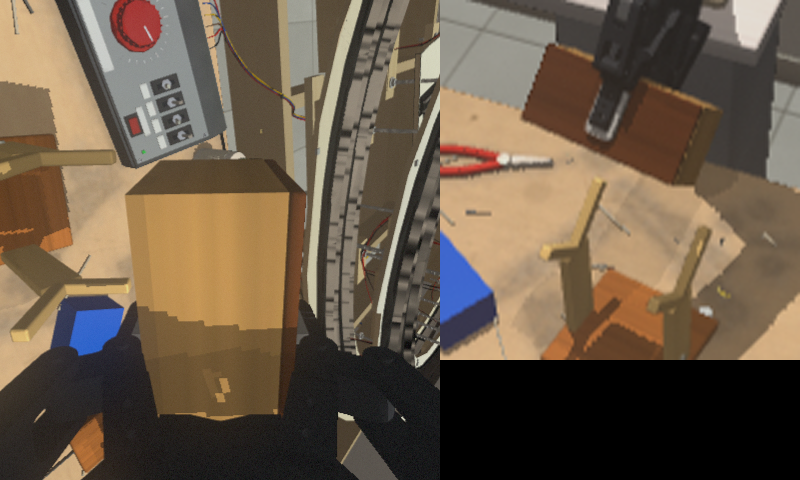

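The wrist and scene views show the box clear of the V, with the lid shut and the finger near mid-lid (605,120 in the composite). Next is the half turn about the tool's z.

>>> move_arm(series=[[[0,0,0],-0.1],[[0,0,0],-0.26],[[0,0,0],-0.42],[[0,0,0],-0.58],[[0,0,0],-0.74]])

```text
clock: 12.6
eef_pos: [584.8, 176.4, 293.8]
tool_rot: [2.495, 0.502, 1.95]
force: [0.7, -0.2, -2.7]
width: 47.5
```

>>> move_arm(series=[[[0,0,0],-0.16],[[0,0,0],-0.32],[[0,0,0],-0.48],[[0,0,0],-0.64],[[0,0,0],-0.8]])

```text
clock: 13.22
eef_pos: [584.1, 175.9, 292.5]
tool_rot: [3.116, 0.794, 2.916]
force: [0.4, -0.1, -1.3]
width: 47.4
```

```bash
python3 rec.py
```

```text
{'clock': 13.225, 'qpos': [-0.4058, 0.3748, -0.3222, 2.202, 1.6094, 0.6877, -0.7144], 'eef_pos': [584.1014, 175.9309, 292.49], 'tool_rot': [3.1158, 0.7935, 2.9163], 'force': [0.4281, -0.1418, -1.3007], 'width': 47.3998}
toolxyz [[-0.684, 0.157, -0.713], [0.205, 0.979, 0.018], [0.7, -0.134, -0.701]]
```

>>> move_arm(series=[[[0,0,0],-0.16],[[0,0,0],-0.32],[[0,0,0],-0.48],[[0,0,0],-0.64],[[0,0,0],-0.8]])

```text
clock: 13.85
eef_pos: [583.4, 175.5, 291.2]
tool_rot: [-2.522, 0.53, -2.377]
force: [0.4, 0.5, -2.7]
width: 47.5
```

>>> move_arm(series=[[[0,0,0],-0.16],[[0,0,0],-0.32],[[0,0,0],-0.48],[[0,0,0],-0.64],[[0,0,0],-0.76]])

```text
clock: 14.48
eef_pos: [582.6, 175.0, 290.0]
tool_rot: [-2.352, 0.017, -1.779]
force: [0.5, 0.4, -2.9]
width: 47.2
```

```bash
python3 rec.py;python3 goto.py 584 175.8 205|head -1; python3 - <<'E'
from h import *
s=read_state();w=get_image("wrist");np.save("w3.npy",wpose(s,camera_model("wrist")))
a=get_image("scene")[160:300,240:380];b=get_image("side")[140:280,285:425]
cv2.imwrite("pics/g3.png",b)
r=lambda i:cv2.resize(i,(270,270),interpolation=cv2.INTER_CUBIC)
cv2.imwrite("pics/g.png",np.hstack([w[:,70:560],cv2.resize(np.vstack([r(a),r(b)]),(240,480))]))
E
```

```text
{'clock': 14.475, 'qpos': [-0.4497, 0.3724, -0.2634, 2.2064, 1.6096, 0.6628, 0.8494], 'eef_pos': [582.6326, 174.998, 289.9738], 'tool_rot': [-2.352, 0.017, -1.7793], 'force': [0.4827, 0.4474, -2.9301], 'width': 47.1789}
toolxyz [[-0.207, -0.978, -0.017], [-0.686, 0.158, -0.71], [0.697, -0.135, -0.704]]
shift m [0.0004 0.0595 0.0607] level turn -0.024 rows 2.0
```

View pics/g.png

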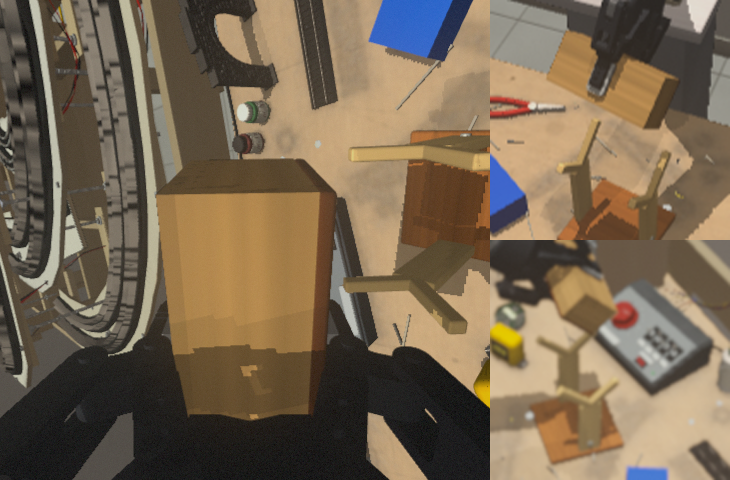

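The box is now pale side up and lid down towards the robot, with the lid still shut: the dark edge is at x≈330 in the wrist view, and the side crop shows no gap. I'll lower it to z=205 and level it.

>>> move_arm(series=[[[0,0.012,0.012],-0.01],[[0,0.028,0.028],-0.024],[[0,0.044,0.045],-0.024],[[0,0.0555,0.0567],-0.024],[[0,0.0595,0.0607],-0.024]])

```text
clock: 15.25
eef_pos: [583.8, 176.5, 203.7]
tool_rot: [-2.354, 0.004, -1.768]
force: [-0.6, 0.9, -2.7]
width: 47.4
```

```bash
python3 rec.py;python3 goto.py 584 175.8 152|head -1; python3 - <<'E'
from h import *
from scipy.optimize import least_squares
m=camera_model("wrist");C=m["tool_from_camera"]
for nm,u in(("before",[(227,195),(405,192)]),("after",[(228,194),(406,191)])):
    g=lambda p:(proj(m,[[p[0],p[1]-24,p[2]],[p[0],p[1]+24,p[2]]],C)-np.array(u)).ravel()
    r=least_squares(g,[65,0,-50]);print(nm,r.x.round(1),g(r.x).round(1))
E
```

```text
{'clock': 15.25, 'qpos': [-0.4472, 0.5557, -0.2854, 2.2814, 1.9137, 0.757, 0.5026], 'eef_pos': [583.8324, 176.4511, 203.7408], 'tool_rot': [-2.3537, 0.0045, -1.7676], 'force': [-0.63, 0.9341, -2.6699], 'width': 47.4145}
toolxyz [[-0.196, -0.981, -0.004], [-0.691, 0.141, -0.709], [0.696, -0.136, -0.705]]
shift m [0.0008 0.0365 0.0367] level turn -0.006 rows 1.0
before [ 61.4  -0.4 -48.3] [-0.  -1.5  0.   1.5]
after [ 61.6  -0.2 -48.2] [-0.  -1.5  0.   1.5]
```

```bash
python3 - <<'E'
from h import *
a=get_image("scene")[205:320,255:370];b=get_image("side")[155:270,285:400]
r=lambda i:cv2.resize(i,(399,399),interpolation=cv2.INTER_CUBIC)
cv2.imwrite("pics/i.png",np.hstack([r(a),r(b)]))
E
```

```text
(no output)
```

View pics/i.png

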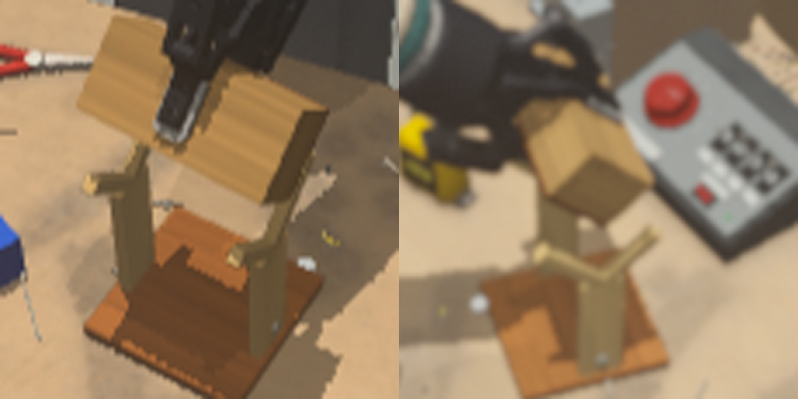

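```bash
cat > cen.py <<'E'
from fit import *
def cen(Ad,oA,Bd,oB,tag):
    vA=np.array(list(Ad.values()))/3.47+oA;vB=(np.array(list(Bd.values()))-[399,0])/3.47+oB
    g=lambda p:np.r_[(proj(mA,W(list(Ad),p))-vA).ravel(),(proj(mB,W(list(Bd),p))-vB).ravel()]
    r=least_squares(g,[568,178,-.17,180]);print(tag,r.x.round(3),g(r.x).reshape(-1,2).round(1).tolist())
    return r.x
k4=[(-30,-65,24),(30,-65,24),(30,65,24),(-30,65,24),(-30,65,-24)]
kb=[(-30,-65,24),(30,-65,24),(30,-65,-24),(-30,-65,-24)]
if __name__=="__main__":
    c=cen(dict(zip(k4,[(113,12),(78,102),(264,203),(304,105),(327,110)])),[255,205],dict(zip(kb,[(597,157),(653,187),(608,222),(548,200)])),[285,155],"held")
    c0=cen({k:A[k] for k in k4},[260,215],{k:B[k] for k in kb},[285,170],"start")
    s=read_state();R=Ro.from_euler("xyz",s["tool_rot"])
    print("held c in tool",R.inv().apply(c[[0,1,3]]-s["eef_pos"]).round(1))
    g0=np.array([584,175.8,148.6]);Rg=Ro.from_euler("xyz",[2.351,0,1.379]);print("start c in tool",Rg.inv().apply(c0[[0,1,3]]-g0).round(1))
E
python3 cen.py|tail -4
```

```text
held [ 5.70009e+02  1.80778e+02 -1.88000e-01  2.19143e+02] [[-0.8, 0.9], [-1.3, 2.0], [-0.9, 0.0], [-0.8, 0.1], [0.9, -1.5], [-1.0, -1.5], [0.1, -1.1], [-1.2, 1.7], [-1.4, -0.4]]
start [ 5.67204e+02  1.79160e+02 -1.69000e-01  1.63481e+02] [[0.0, -1.4], [0.3, -0.0], [-0.2, 1.3], [-0.0, 0.4], [1.6, -1.1], [-1.9, -1.3], [-0.3, 0.9], [3.3, 1.6], [1.0, 0.1]]
held c in tool [ -1.5   0.1 -20.7]
start c in tool [  0.1  -1.5 -22.6]
```

```bash
python3 goto.py 583.7 174.1 153|head -1
```

```text
shift m [0.0027 0.0366 0.0364] level turn -0.006 rows 1.0
```

>>> move_arm(series=[[[0.001,0.01,0.01],-0.003],[[0.0027,0.02,0.02],-0.006],[[0.0027,0.029,0.029],-0.006],[[0.0027,0.0345,0.0343],-0.006],[[0.0027,0.0366,0.0364],-0.006]])

```text
clock: 15.98
eef_pos: [583.9, 174.3, 153.1]
tool_rot: [-2.352, 0.001, -1.763]
force: [-0.1, 1.0, -2.6]
width: 47.4
```

```bash
python3 rec.py; python3 goto.py 583.7 174.1 148.5|head -1
```

```text
{'clock': 15.975, 'qpos': [-0.4328, 0.6769, -0.3077, 2.3133, 2.0551, 0.8504, 0.3429], 'eef_pos': [583.9142, 174.2779, 153.141], 'tool_rot': [-2.3522, 0.0007, -1.7632], 'force': [-0.108, 1.0201, -2.6454], 'width': 47.3838}
toolxyz [[-0.191, -0.982, -0.001], [-0.691, 0.135, -0.71], [0.697, -0.135, -0.704]]
shift m [0.0002 0.0034 0.0031] level turn -0.001 rows 1.0
```

Not touching yet: the force is unchanged. I'm lowering the last 4–5 mm slowly.

>>> move_arm(series=[[[0,0.0012,0.0012],0],[[0,0.0022,0.0022],0],[[0,0.003,0.003],0],[[0,0.0033,0.0033],0]])

```text
clock: 16.48
eef_pos: [584.4, 173.8, 151.2]
tool_rot: [-2.347, 0.002, -1.764]
force: [-10.5, -2.9, 14.7]
width: 47.6
```

```bash
python3 rec.py
```

```text
{'clock': 16.475, 'qpos': [-0.4321, 0.6847, -0.3099, 2.3165, 2.065, 0.8629, 0.33], 'eef_pos': [584.3745, 173.7819, 151.1634], 'tool_rot': [-2.3471, 0.0015, -1.7639], 'force': [-10.5454, -2.8787, 14.6741], 'width': 47.6005}
toolxyz [[-0.192, -0.981, -0.002], [-0.687, 0.136, -0.714], [0.7, -0.136, -0.701]]
```

>>> move_arm(series=[[[0,0.001,0],0],[[0,0.002,0],0],[[0,0.0028,0],0]])

```text
clock: 16.85
eef_pos: [583.5, 174.1, 150.8]
tool_rot: [-2.343, 0.002, -1.765]
force: [-3.4, -1.1, 7.8]
width: 47.5
```

```bash
python3 rec.py; python3 -c "
from h import *
print(read_state()['torque'])"
```

```text
{'clock': 16.85, 'qpos': [-0.4351, 0.6879, -0.3111, 2.3203, 2.0686, 0.8721, 0.3203], 'eef_pos': [583.545, 174.0935, 150.7566], 'tool_rot': [-2.3429, 0.0025, -1.7647], 'force': [-3.441, -1.0926, 7.8492], 'width': 47.4788}
toolxyz [[-0.193, -0.981, -0.002], [-0.684, 0.136, -0.716], [0.703, -0.136, -0.698]]
[ 0.25397661 -0.04962377 -0.14126595]
```

>>> move_arm(series=[[[0,0.001,0.0005],0],[[0,0.002,0.001],0],[[0,0.003,0.0015],0]])

```text
clock: 17.23
eef_pos: [583.6, 173.8, 150.3]
tool_rot: [-2.337, 0.003, -1.765]
force: [-10.2, -3.1, 20.6]
width: 47.4
```

```bash
python3 rec.py; python3 - <<'E'
from h import *
print(read_state()['torque'])
a=get_image("scene")[205:320,255:370];b=get_image("side")[155:270,285:400]
r=lambda i:cv2.resize(i,(399,399),interpolation=cv2.INTER_CUBIC)
cv2.imwrite("pics/j.png",np.hstack([r(a),r(b)]))
E
```

```text
{'clock': 17.225, 'qpos': [-0.4364, 0.6927, -0.3128, 2.324, 2.075, 0.8845, 0.3098], 'eef_pos': [583.6397, 173.8369, 150.299], 'tool_rot': [-2.3365, 0.0029, -1.7653], 'force': [-10.1674, -3.1359, 20.6395], 'width': 47.4006}
toolxyz [[-0.193, -0.981, -0.003], [-0.68, 0.136, -0.721], [0.708, -0.137, -0.693]]
[-0.5229741  -0.31321603 -0.07373506]
```

View pics/j.png

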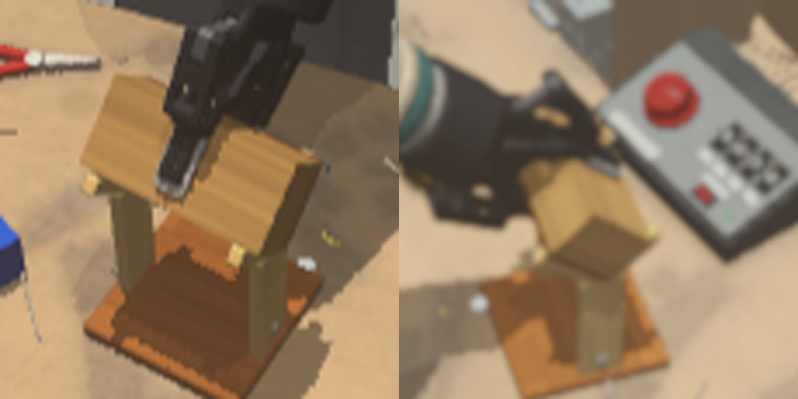

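Scene and side crops show the box sitting in both V notches with the pale side up (corners ≈(120,75), (80,160), (262,255), (320,155)). I'm releasing it.

>>> move_arm(series=[[[0,0,0],0],[[0,0,0],0],[[0,0,0],0],[[0,0,0],0]], claw=1)

```text
clock: 17.82
eef_pos: [583.7, 173.8, 150.1]
tool_rot: [-2.337, 0.002, -1.765]
force: [-0.4, -0.6, 0.6]
width: 85.3
```

```bash
python3 rec.py; python3 - <<'E'
from h import *
w=get_image("wrist")
a=get_image("scene")[205:320,255:370];b=get_image("side")[155:270,285:400]
r=lambda i:cv2.resize(i,(270,270),interpolation=cv2.INTER_CUBIC)
cv2.imwrite("pics/k.png",np.hstack([w[:,70:560],cv2.resize(np.vstack([r(a),r(b)]),(240,480))]))
E
```

```text
{'clock': 17.825, 'qpos': [-0.4371, 0.693, -0.3115, 2.3238, 2.0755, 0.8838, 0.3098], 'eef_pos': [583.699, 173.8392, 150.1015], 'tool_rot': [-2.3367, 0.0024, -1.7649], 'force': [-0.3828, -0.5778, 0.5541], 'width': 85.3135}
toolxyz [[-0.193, -0.981, -0.002], [-0.68, 0.135, -0.721], [0.708, -0.137, -0.693]]
```

View pics/k.png

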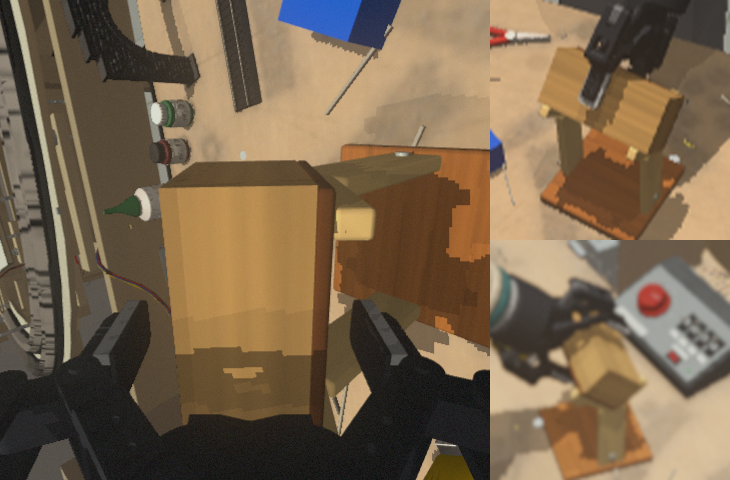

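```bash
python3 goto.py 505.8 188.9 226.3
```

```text
shift m [ 1.000e-04  1.000e-04 -1.099e-01] level turn -0.003 rows 2.0
0.125 [-0.41  0.67 -0.32  2.32  2.1   0.86  0.31] 0.0
0.25 [-0.43  0.64 -0.32  2.34  2.07  0.85  0.32] 0.0
0.375 [-0.44  0.61 -0.33  2.35  2.04  0.85  0.33] 0.0
0.5 [-0.46  0.58 -0.33  2.36  2.01  0.84  0.35] 0.0
0.625 [-0.47  0.56 -0.34  2.37  1.97  0.84  0.37] 0.0
0.75 [-0.49  0.53 -0.34  2.38  1.93  0.83  0.39] 0.0
0.875 [-0.5   0.5  -0.35  2.39  1.89  0.82  0.41] 0.0
1.0 [-0.52  0.47 -0.35  2.39  1.85  0.82  0.43] 0.0
```

>>> move_arm(series=[[[0,0,-0.01],0],[[0,0,-0.03],0],[[0,0,-0.055],0],[[0,0,-0.08],0],[[0,0,-0.1],0]])

```text
clock: 18.6
eef_pos: [511.8, 187.9, 220.5]
tool_rot: [-2.336, 0.003, -1.764]
force: [-0.2, -0.1, -0.6]
width: 85.3
```

```bash
python3 rec.py; python3 - <<'E'
from h import *
s=read_state();w=get_image("wrist");np.save("w4.npy",wpose(s,camera_model("wrist")))
a=get_image("scene")[215:330,260:375];b=get_image("side")[170:285,285:400]
r=lambda i:cv2.resize(i,(399,399),interpolation=cv2.INTER_CUBIC)
wc=cv2.resize(w[100:350,240:490],(399,399),interpolation=cv2.INTER_CUBIC)
cv2.imwrite("pics/w4.png",w);cv2.imwrite("pics/l.png",np.hstack([r(a),r(b)]))
E
```

```text
{'clock': 18.6, 'qpos': [-0.5604, 0.4915, -0.3406, 2.4041, 1.8224, 0.8507, 0.417], 'eef_pos': [511.7671, 187.9247, 220.5231], 'tool_rot': [-2.3365, 0.0028, -1.7639], 'force': [-0.1872, -0.1486, -0.5872], 'width': 85.2581}
toolxyz [[-0.192, -0.981, -0.003], [-0.68, 0.135, -0.721], [0.708, -0.136, -0.693]]
```

View pics/l.png

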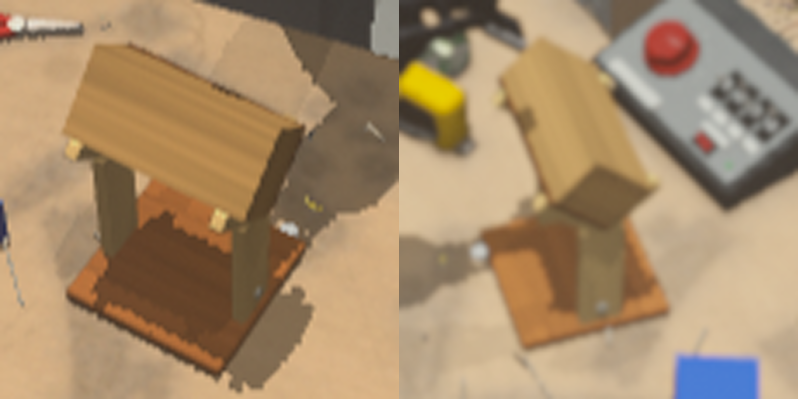

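The corner pixels now (scene 97,45 / 303,127 / 62,133 / 245,218; side 540,40 / 598,165 / 650,185) match the starting ones within about 1 camera pixel. The box is therefore home, pale side up, with the lid's dark edge on the lower robot side. The gripper stands about 50 mm clear.

```bash
python3 -c "
from cell import *
s=read_state();print(s['clock'],s['force'],s['qd']);print(finish_job())"
```

```text
18.75 [-0.9070528  -1.11695291  0.16051738] [ 0.01632377  0.03432554  0.01503953 -0.0127967   0.01254494  0.00404131
 -0.00417728]
the job is handed in; nothing more can be done
None
```

The longer box is turned over and back in its stand, pale underside up and away, lid facing down towards the robot. I handed the job in at 18.75 s; no verdict is given, so this rests on my own checks.

- **Getting to 45°:** moves can only shift the tool and turn it about its own z. I tilted it by pushing the arm repeatedly against its reach limit until it pointed 45° down and away.
- **Turning over:** I pinched lid and underside (opening 47.5 mm against a nominal 48 mm). I lifted the box about 140 mm and made the half turn. The lid stayed shut in every picture.
- **Putting back:** I lowered it to light contact with the V faces (about 20 N at most), released it and backed off about 50 mm.

**Last checks:**
- In the scene and side pictures the box's corners lie within about 1 pixel of where they started.
- The lid's dark edge is on the lower side, towards the robot.
- The tool force reads about zero.
- I never reached for the shorter box or the blue look-alikes.

**Disagreements and misses:**
- **Sideways offset:** the wrist camera put the box about 3 mm off along the grip, the outer cameras about 0.7 mm. I corrected for about 1 mm, and the final pictures show no visible shift.
- **Height at contact:** while still gripped, the box met the stand about 2 mm above its old height. I put this down to a tool misalignment of about 1°. It settled into the V when released.
- **Last picture:** I took it just after release and did not take another before handing in.

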